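Stand the fallen spray can back up in its rack lane

TASK

One spray can in the three-lane can rack has fallen over and lies in its lane with its cap sticking out of the front. Stand it upright on its base in the same lane, right up against the can that stands behind it, then swing that lane's yellow keeper bar fully down across the front of the lane. Do not knock the other cans over or push them out of their places.

Things in the scene. Friction and masses are not known exactly. Their poses are not given: they have to be found in the camera images.
- can_fallen: the fallen spray can: cylinder 59 mm in diameter, 225 mm tall, about 0.24 kg, the top 47 mm a green cap 57 mm wide. Origin at the centre of its base, its z axis runs from base to cap. At the start it lies on the lane floor, cap outward, its last 70 to 95 mm overhanging the lane's front end; nothing is below the overhang down to the table, 70 mm lower
- can_back: an identical spray can standing at the rear of the same lane, behind the fallen one, near the rear stop; origin at the centre of its base, z up
- can_a1: identical spray can standing at the rear of another lane; origin at the centre of its base
- can_a2: identical spray can standing in front of can_a1 in the same lane; origin at the centre of its base
- can_c: identical spray can standing at the rear of the remaining lane; origin at the centre of its base
- lane_b: the fallen can's lane (fixed): steel floor 285 mm long, 66 mm wide between blue rails 28 mm high and 3 mm thick. Origin on the floor surface (70 mm above the table), mid-width, at the inner face of the 70 mm tall rear stop; x points to the rear, y to the left looking in from the front, z up. Three equal lanes lie side by side, 80 mm apart, in any order
- keeper_end (a point): centre of the black ball (16 mm) at the free end of that keeper bar, 82 mm from the pivot; the bar is 6 x 10 mm in section. When down it lies across the lane front, its ball over the catch post on the lane's -y side
- keeper (a joint): angle of that keeper bar: 0 = upright, positive = swinging over towards the lane's -y side, 1.571 = fully down, level across the lane's front. It is stiff and stays where it is left (friction about 0.05 N m)
- lane_front (a point): middle of the front edge of that lane's floor (x = -285, y = 0, z = 0 mm in lane_b); the lane floor is 4 mm thick and the wooden bearer below it begins 50 mm behind this edge
- keeper_pivot (a point): pivot of the yellow keeper bar of that lane, on a post beside its front end (x = -288, y = +38, z = +42 mm in lane_b); the bar turns about the lane's x axis. The other two lanes have the same bars, already down, 42 mm above their floors

How it is judged:
By the outcome, as a careful person would: the job done as asked, in the order asked, and still so for the second after the job is handed in, with the robot touching nothing.
It also fails if it takes over 67 s, if anything falls off the work surface, if the arm or the gripper's body presses on something with over 40 N, if the wrist force passes 120 N, or if a joint passes its speed limit or range.

ROBOT

A 6-joint arm with a two-finger parallel gripper is mounted at the origin on a cart in front of the work surface, level with it; the furniture and walls round the work are solid. World frame = base frame: x ahead of the robot, y to its left, z up, the work surface at z = 0. Lengths are in m, angles in rad, forces in N, time in s.
With the tool pointing down it reaches from about 0.4 to 0.925 m from the base axis. Payload 12.5 kg.
Tool frame: the origin (TCP) lies at the very end of the fingers, on their centre line; the grasp point (between the pads) lies 19 mm behind it; z points along the fingers, y is the direction in which the jaws open and shut (so a half turn about z gives the same grasp; the last joint's range is limited). The gripper opens to 95 mm and grips with 3 to 60 N. Pads are 20 mm wide; open, the fingers measure 119 mm over their backs; the gripper's body (75 mm by 180 mm) begins 59 mm behind the grasp point.
Start: joints at [1.155, 0.491, 1.559, -0, 1.092, -0.106], TCP at [0.191, 0.595, 0.215] pointing down, gripper open.
Joint ranges: [-3.1, 3.1], [-0.84, 2.19], [0.05, 2.79], [-1.13, 4.28], [0.06, 2.93], [-2.69, 2.69]. Speed limits (rad/s): [2.22, 2.22, 2.79, 3.14, 3.14, 3.14].

INTERFACE

Orientations are given as a 3x3 rotation matrix whose columns are the frame's x, y, z axes.
In Python, from bench import arm gives the robot as it stands.
- The arm moves only by the tool arm_command, never from a script. Its argument "commands" is a list that holds one entry, the list of rows, each a list of 7 numbers: the shift along the world's x, y, z as a fraction of full scale, then the turn, a rotation vector about the world's x, y, z as a fraction of full scale, then the opening, from 0 (shut) to 1 (fully open). A call has exactly 5 rows; each row is the pose to reach, as a shift and turn from the pose commanded when the call began, turning the shorter way round; what a row does not reach only later rows make up. Full scale, the value 1, is 80 cm for a shift and 180 degrees for a turn. A row lasts 1/10 s, in which the tool goes at most 50 mm and 8.59 degrees, less where a joint would pass 70% of its speed; a pose out of reach is approached as far as the arm can. A call with a number of a shift or a turn outside -1 to 1 is refused whole. A call with a gripper value outside its range is refused whole. The fingers move at their own pace and stop on an object; "newtons" is the grip in N (left out, the last holds). Time passes only in rows, so rows that repeat a pose let the fingers close, or fill a call up. It gives the time, the measured TCP pose, the force and the opening at its end, in the units of the state.
- arm.get_state(): the state, without advancing time (a new reading comes with each control period).
- arm.snapshot(name): name is "scene" or "top" or "wrist"; returns a dict with "frame" (400x640x3 uint8, red, green, blue), "mtx" (3x3 intrinsics, pixels), "T" (4x4, takes a point from camera to world coordinates). Camera axes: x right, y down, z forward; pixel columns grow to the right and rows downward; lengths in m; the calibration is good to about 2 mm. The wrist camera is an equidistant fisheye: a pixel r from the principal point sees the ray r / f radians off the axis. A picture is of the moment at which its call begins. There is no depth.
- arm.finish_job(): hands the job in, once; it reports no verdict.
Trained networks look in a picture, given as the dict that the camera call returned (one of the last four; its "shot" number tells which), for a name from the list of things; names that differ only in an ending like _2 or _b are one class to them, and where a whole thing is asked for, a point or a joint stands for the part that bears it (a point fixed in the world has none). Each returns a list of dicts, best first, with "score" (0 to 1); they miss things now and then, are a little off and sometimes report something else, mostly with a low value. They report only what shows in the picture. A call takes as long as a camera call.
- arm.recognise(picture, label): "xy" ([column, row] as shares, 0 to 1, of the picture: columns of its width, rows of its height, amid what is visible of it).
- arm.trace(picture, label): "region" (400x640 bool, what is visible of it) and "xy" ([column, row] as shares, 0 to 1, of the picture: columns of its width, rows of its height, amid what is visible of it).
The state is a dict: "time_s": time; "qpos": joint angles; "joint_velocities": joint speeds; "effort": joint torques, N m; "ee_pos": TCP position; "tool_rot": TCP orientation; "wrist_force": force on the tool from outside, world axes, zero at the start; "torque": the same for the moment, N m; "gripper_width": finger opening in m.
Only numpy, scipy, OpenCV 4.12 (cv2) and the standard library are available. Lean on these libraries where they do the work, as an engineer would, in place of code of your own. Each camera call takes 0.05 s, during which the arm holds its last target.

## Working session

There is one attempt and no reset: what is moved stays moved. The work goes in short steps, Python scripts to look and compute and a tool call to move; the robot and the scene stay as the last step left them, time stands still between calls to the robot, and variables do not carry over. Pictures are saved under pics/ and viewed, and the job is handed in when it is done.

Besides the shell and the picture viewer there is one more tool, called by a JSON object that holds its "method" and its "body", one argument or row to a line. arm_command: Moves the arm, as the interface text tells. Its arguments: {"type":"object","properties":{"commands":{"type":"array"},"newtons":{"type":"number"}},"required":["commands"]}

```bash
ls; mkdir -p pics; python3 - <<'E'
from bench import arm
import cv2
s=arm.get_state(); print({k:(v if not hasattr(v,'round') else v) for k,v in s.items()})
for n in ["scene","top","wrist"]:
    p=arm.snapshot(n); cv2.imwrite(f"pics/{n}0.png",p["frame"][:,:,::-1]); print(n,p["mtx"],p["T"],p["shot"])
    for l in ["can_fallen","keeper_end","lane_b","keeper","lane_front","keeper_pivot"]:
        try: print(l,[(r["score"],r["xy"][0]*640,r["xy"][1]*400) for r in arm.recognise(p,l)])
        except Exception as e: print(l,e)
E
```

```text
pics
{'time_s': 0.0, 'qpos': array([ 1.15537385e+00,  4.91580089e-01,  1.55944768e+00, -3.15913020e-05,
        1.09170535e+00, -1.05600614e-01]), 'joint_velocities': array([ 0.00109339, -0.0014785 , -0.00030969, -0.00020767,  0.00054411,
        0.00128399]), 'effort': array([-3.83459803e-03, -6.12634349e+01, -2.58176923e+01,  6.91279862e-02,
        4.82607284e-02, -1.10038154e-04]), 'ee_pos': array([0.19044219, 0.59502144, 0.21404961]), 'tool_rot': array([[-9.52392321e-01,  3.04874858e-01, -4.34615310e-04],
       [ 3.04875153e-01,  9.52391741e-01, -1.05477910e-03],
       [ 9.23484055e-05, -1.13706692e-03, -9.99999349e-01]]), 'wrist_force': array([-0.16671934,  0.18222991, -0.72805376]), 'torque': array([ 0.00636948, -0.00638652, -0.02109721]), 'gripper_width': 0.09533942455263535}
scene [[381.45366497   0.         317.1109131 ]
 [  0.         381.45366497 204.11162536]
 [  0.           0.           1.        ]] [[ 3.41815154e-01  6.17756209e-01 -7.08194653e-01  1.15985247e+00]
 [ 9.39766698e-01 -2.23908664e-01  2.58270139e-01 -1.31716819e-01]
 [ 9.77063358e-04 -7.53818397e-01 -6
[... 811 characters left out ...]
61, 374.784, 206.88)]
lane_b [(0.97, 299.52000000000004, 191.79999999999998)]
keeper [(0.44, 377.408, 205.92000000000002)]
lane_front [(0.94, 302.4, 190.79999999999998)]
keeper_pivot [(0.82, 299.20000000000005, 194.2)]
wrist [[309.70691629   0.         325.853998  ]
 [  0.         309.70691629 202.86900671]
 [  0.           0.           1.        ]] [[ 3.04017746e-01  9.12530238e-01  2.73608800e-01  1.14553119e-01]
 [ 9.52666333e-01 -2.91130068e-01 -8.75793481e-02  6.19898038e-01]
 [-2.63054571e-04  2.87283568e-01 -9.57845542e-01  3.84965639e-01]
 [ 0.00000000e+00  0.00000000e+00  0.00000000e+00  1.00000000e+00]] 3
can_fallen []
keeper_end []
lane_b []
keeper []
lane_front []
keeper_pivot []
```

View pics/scene0.png

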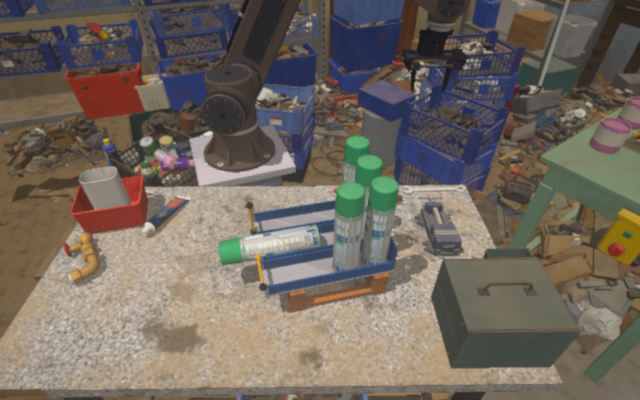

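View pics/top0.png

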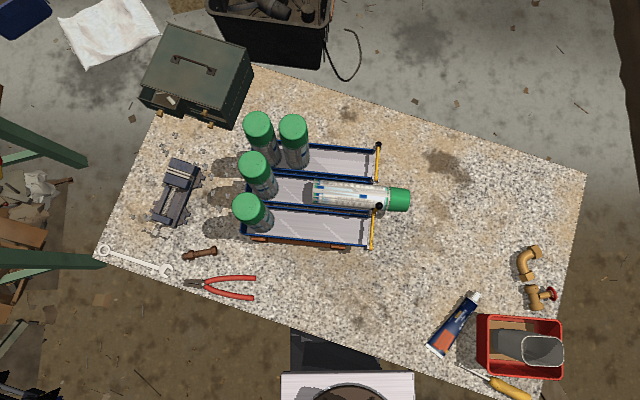

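```bash
python3 - <<'E'
import cv2
a=cv2.imread("pics/scene0.png")[130:330,150:430]; cv2.imwrite("pics/scene0c.png",cv2.resize(a,None,fx=2.8,fy=2.8,interpolation=cv2.INTER_CUBIC))
a=cv2.imread("pics/top0.png")[80:280,200:460]; cv2.imwrite("pics/top0c.png",cv2.resize(a,None,fx=3,fy=3,interpolation=cv2.INTER_CUBIC))
E
```

```text
(no output)
```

View pics/scene0c.png

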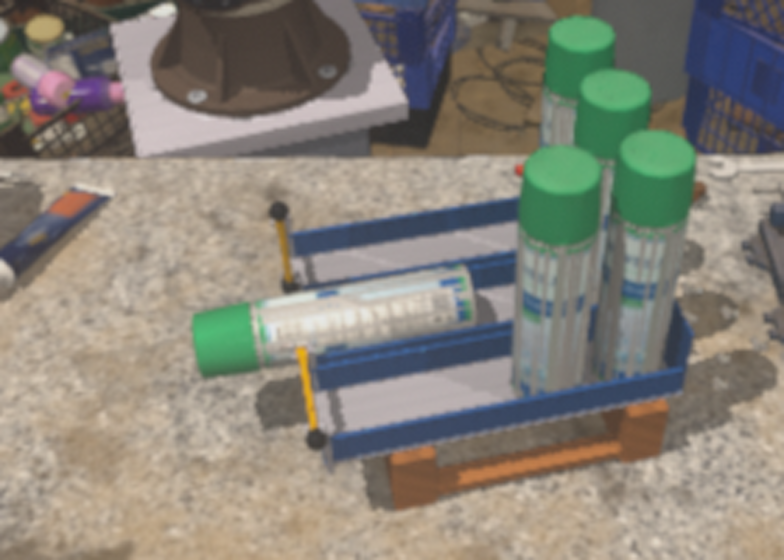

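View pics/top0c.png

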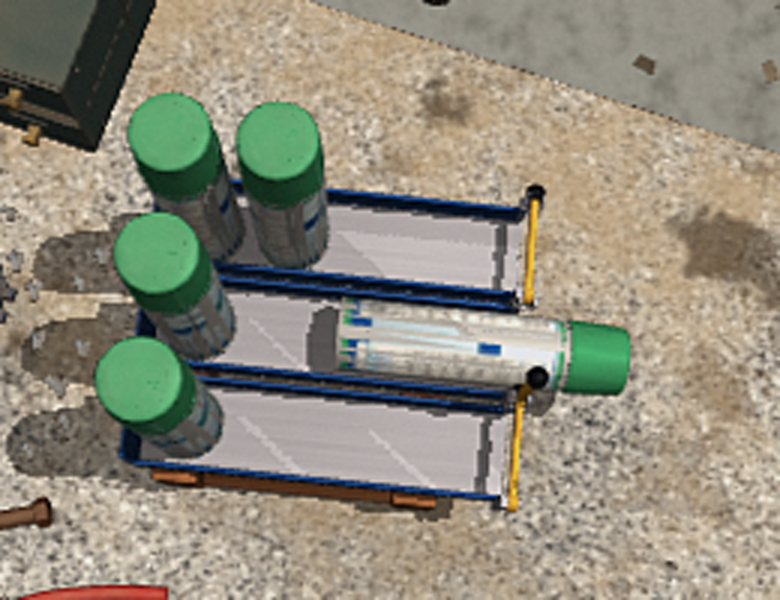

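The scene and top pictures show the fallen can in the middle lane. The lanes run along about +y, with their fronts toward -y. The upright keeper's ball is at about (379,206) in the top picture. I'll fit the rack pose next.

```bash
cat > h.py <<'E'
import numpy as np, cv2
def proj(p,P):
    P=np.atleast_2d(P); T=np.linalg.inv(p["T"]); c=P@T[:3,:3].T+T[:3,3]
    if p.get("fish"):
        th=np.arctan2(np.hypot(c[:,0],c[:,1]),c[:,2]); ph=np.arctan2(c[:,1],c[:,0]); f=p["mtx"][0,0]
        return np.c_[f*th*np.cos(ph)+p["mtx"][0,2],f*th*np.sin(ph)+p["mtx"][1,2]]
    u=c@p["mtx"].T; return u[:,:2]/u[:,2:]
def lane(L):  # x,y,yaw -> R,t
    x,y,a=L; R=np.array([[np.cos(a),-np.sin(a),0],[np.sin(a),np.cos(a),0],[0,0,1]]); return R,np.array([x,y,.07])
def l2w(L,P):
    R,t=lane(L); return np.atleast_2d(P)@R.T+t
def draw_can(im,p,base,ax,col,k=1,off=(0,0)):
    ax=ax/np.linalg.norm(ax); u=np.cross(ax,[.3,.5,.8]);u/=np.linalg.norm(u);v=np.cross(ax,u)
    a=np.linspace(0,2*np.pi,40)
    for h,r in((0,.0295),(.178,.0295),(.225,.0285)):
        q=base+ax*h+r*(np.cos(a)[:,None]*u+np.sin(a)[:,None]*v)
        cv2.polylines(im,[((proj(p,q)-off)*k).astype(int)],True,col,1)
E
python3 - <<'E'
from bench import arm
from h import *
import pickle
from scipy.optimize import least_squares
ps={n:arm.snapshot(n) for n in("scene","top")}
pickle.dump(ps,open("ps.pkl","wb"))
kp=[("top",(379.3,205.7),(-.288,.038,.124)),("top",(378.3,143.7),(-.288,-.124,.042)),
("scene",(263.2,286.4),(-.288,-.124,.042)),("scene",(249.6,205),(-.288,.038,.124))]
def f(L):
    return np.concatenate([proj(ps[n],l2w(L,[P]))[0]-uv for n,uv,P in kp])
r=least_squares(f,[.4,.1,np.pi/2]); L=r.x; print(L,r.fun.round(1))
tr={}
for n in ps:
    for l in("can_fallen","can_back","keeper","lane_b"):
        for q in arm.trace(ps[n],l): tr.setdefault((n,l),[]).append(q); print(n,l,q["score"],q["xy"][0]*640,q["xy"][1]*400,q["region"].sum())
pickle.dump(tr,open("tr.pkl","wb"))
for n,off,sz,k in(("top",(200,80),(260,200),3),("scene",(150,130),(280,200),2.8)):
    p=ps[n]; im=p["frame"][off[1]:off[1]+sz[1],off[0]:off[0]+sz[0],::-1]; im=cv2.resize(im,None,fx=k,fy=k,interpolation=cv2.INTER_CUBIC)
    for dy in(-.08,0,.08):
        for s in(.033,-.033):
            for z in (0,.028):
                q=l2w(L,[(0,dy+s,z),(-.285,dy+s,z)]); cv2.polylines(im,[((proj(p,q)-off)*k).astype(int)],False,(0,0,255),1)
        q=l2w(L,[(-.285,dy-.033,0),(-.285,dy+.033,0)]); cv2.polylines(im,[((proj(p,q)-off)*k).astype(int)],False,(0,0,255),1)
        q=l2w(L,[(0,dy-.033,0),(0,dy+.033,0),(0,dy+.033,.07),(0,dy-.033,.07)]); cv2.polylines(im,[((proj(p,q)-off)*k).astype(int)],True,(0,255,255),1)
        q=l2w(L,[(-.288,dy+.038,.042),(-.288,dy-.044,.042) if dy else (-.288,.038,.124)]); cv2.polylines(im,[((proj(p,q)-off)*k).astype(int)],False,(255,0,255),1)
    cv2.imwrite(f"pics/fit_{n}.png",im)
E
```

```text
[0.58773559 0.22560175 1.46837171] [-0.7 -0.  -0.6 -0.2 -0.5  0.3 -0.7 -0.4]
scene can_fallen 0.74 266.368 245.92000000000002 2284
scene can_fallen 0.34 363.52 170.52 865
scene can_back 0.72 365.12 172.6 751
scene keeper 0.39 249.984 212.8 124
scene keeper 0.22 322.688 237.67999999999998 770
scene lane_b 0.96 319.872 239.8 707
scene lane_b 0.58 348.67199999999997 223.8 2353
top can_fallen 0.81 360.192 195.08 2243
top can_back 0.95 260.608 177.0 1298
top keeper 0.75 360.31999999999994 194.6 2200
top lane_b 0.9 299.072 190.32 1841
top lane_b 0.19 374.912 207.68 85
```

View pics/fit_top.png

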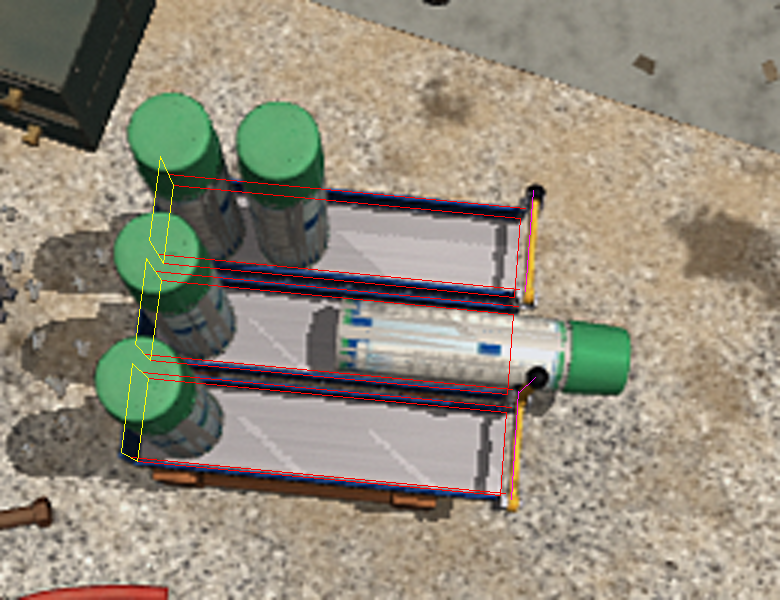

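View pics/fit_scene.png

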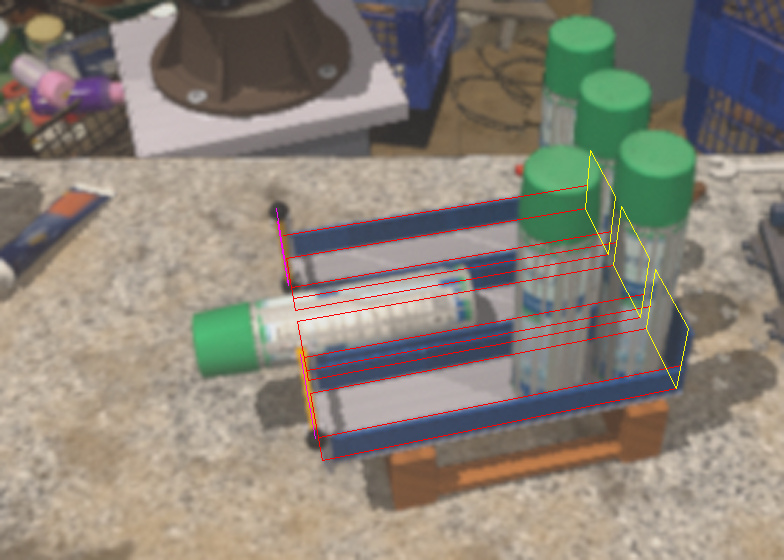

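```bash
cat > canfit.py <<'E'
from h import *
from scipy.optimize import minimize
def mask(p,base,ax):
    ax=ax/np.linalg.norm(ax); u=np.cross(ax,[.3,.5,.8]);u/=np.linalg.norm(u);v=np.cross(ax,u);a=np.linspace(0,2*np.pi,40)
    P=np.vstack([base+ax*h+r*(np.cos(a)[:,None]*u+np.sin(a)[:,None]*v) for h,r in((0,.0295),(.178,.0295),(.225,.0285))])
    m=np.zeros((1600,2560),np.uint8); h=cv2.convexHull((proj(p,P)*4+1.5).astype(np.int32)); cv2.fillConvexPoly(m,h,1)
    return cv2.resize(m.astype(np.float32),(640,400),interpolation=cv2.INTER_AREA)
E
python3 - <<'E'
import pickle; from canfit import *
ps=pickle.load(open("ps.pkl","rb")); tr=pickle.load(open("tr.pkl","rb"))
L=[0.5877,0.2256,1.4684]
# fallen
for views in (("top",),("scene",),("top","scene")):
    R=[(ps[n],tr[(n,"can_fallen")][0]["region"].astype(float)) for n in views]
    def c(v):
        x,y,a=v; return sum(np.abs(mask(p,np.array([x,y,.0995]),-np.array([np.cos(a),np.sin(a),0]))-r).sum() for p,r in R)
    o=minimize(c,[.575,.085,1.468],method="Nelder-Mead",options=dict(initial_simplex=[[.575,.085,1.468],[.585,.085,1.468],[.575,.1,1.468],[.575,.085,1.52]],xatol=1e-4,fatol=.5))
    Rm,t=lane(L); q=(np.array([o.x[0],o.x[1],.0995])-t)@Rm
    print(views,o.x,o.fun,"lane",q.round(4))
R=[(ps["top"],tr[("top","can_back")][0]["region"].astype(float))]
c=lambda v: sum(np.abs(mask(p,np.array([v[0],v[1],.07]),np.array([0,0,1.]))-r).sum() for p,r in R)
o=minimize(c,[.585,.19],method="Nelder-Mead",options=dict(initial_simplex=[[.585,.19],[.595,.19],[.585,.2]],xatol=1e-4,fatol=.5))
Rm,t=lane(L); print("back",o.x,o.fun,((np.array([*o.x,.07])-t)@Rm).round(4))
E
```

```text
('top',) [0.57144207 0.08347416 1.46189416] 270.625 lane [-0.143   0.0016  0.0295]
('scene',) [0.57022662 0.08362415 1.48990374] 365.375 lane [-0.143   0.0029  0.0295]
('top', 'scene') [0.57069633 0.0828057  1.4763215 ] 675.0 lane [-0.1438  0.0023  0.0295]
back [0.58164261 0.18920448] 127.0625 [-0.0368  0.0023  0.    ]
```

{"method": "arm_command", "body": {
  "commands": [
    [[0,0,0.06,0,0,0,1],[0,0,0.12,0,0,0,1],[0,0,0.18,0,0,0,1],[0,0,0.24,0,0,0,1],[0,0,0.3,0,0,0,1]]
  ]
}}

```text
time_s: 2.05
ee_pos: [0.1903, 0.5948, 0.4569]
tool_rot: [[-0.952, 0.305, 0.0], [0.305, 0.952, 0.0], [-0.0, 0.0, -1.0]]
wrist_force: [0.8, 1.1, -0.1]
gripper_width: 0.0951
```

{"method": "arm_command", "body": {
  "commands": [
    [[0.06,-0.02,0,0,0,-0.02,1],[0.11,-0.05,0,0,0,-0.045,1],[0.16,-0.08,0,0,0,-0.07,1],[0.2,-0.12,0,0,0,-0.1,1],[0.25,-0.16,0,0,0,-0.13,1]]
  ]
}}

```text
time_s: 2.55
ee_pos: [0.3904, 0.4667, 0.4547]
tool_rot: [[-0.751, 0.66, -0.0], [0.66, 0.751, 0.0], [0.0, 0.0, -1.0]]
wrist_force: [0.2, 1.1, -0.2]
gripper_width: 0.0949
```

{"method": "arm_command", "body": {
  "commands": [
    [[0.04,-0.05,0,0,0,-0.03,1],[0.08,-0.1,0,0,0,-0.06,1],[0.11,-0.15,0,0,0,-0.09,1],[0.14,-0.2,0,0,0,-0.12,1],[0.15,-0.26,0,0,0,-0.15,1]]
  ]
}}

```text
time_s: 3.05
ee_pos: [0.5111, 0.2584, 0.4537]
tool_rot: [[-0.368, 0.93, -0.001], [0.93, 0.368, -0.0], [-0.0, -0.001, -1.0]]
wrist_force: [0.9, 0.8, 0.2]
gripper_width: 0.0952
```

{"method": "arm_command", "body": {
  "commands": [
    [[0.0,-0.06,0,0,0,-0.03,1],[0.0,-0.12,0,0,0,-0.06,1],[0.0,-0.18,0,0,0,-0.09,1],[0,-0.24,0,0,0,-0.12,1],[0,-0.3,0,0,0,-0.154,1]]
  ]
}}

```text
time_s: 3.55
ee_pos: [0.5091, 0.0182, 0.4549]
tool_rot: [[0.106, 0.994, 0.001], [0.994, -0.106, -0.0], [0.0, 0.001, -1.0]]
wrist_force: [1.0, 0.1, -0.2]
gripper_width: 0.095
```

{"method": "arm_command", "body": {
  "commands": [
    [[0.005,-0.06,0,0.045,-0.005,0,1],[0.01,-0.12,0,0.09,-0.01,0,1],[0.015,-0.18,0,0.135,-0.014,0,1],[0.02,-0.24,0,0.18,-0.019,0,1],[0.025,-0.3,0,0.225,-0.024,0,1]]
  ]
}}

```text
time_s: 4.05
ee_pos: [0.529, -0.2226, 0.4556]
tool_rot: [[0.075, 0.995, 0.073], [0.751, -0.104, 0.652], [0.656, 0.006, -0.755]]
wrist_force: [2.1, 0.5, -0.1]
gripper_width: 0.0951
```

```bash
python3 - <<'E'
from bench import arm
from h import *
import pickle
p=arm.snapshot("wrist");p["fish"]=1;pickle.dump(p,open("w1.pkl","wb"))
cv2.imwrite("pics/w1.png",p["frame"][:,:,::-1]); print(arm.get_state()["qpos"])
E
```

```text
[-0.77965328  0.43135912  1.22322996  0.59031748  1.92857205 -0.58179738]
```

View pics/w1.png

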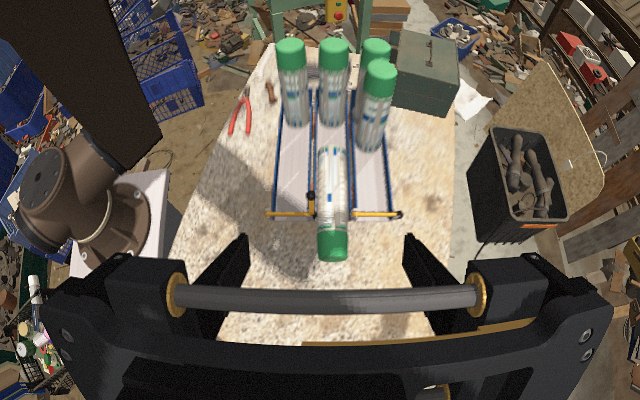

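{"method": "arm_command", "body": {
  "commands": [
    [[0.003,0,-0.02,0.045,-0.005,0,1],[0.006,0,-0.04,0.09,-0.01,0,1],[0.009,0,-0.06,0.135,-0.014,0,1],[0.012,0,-0.08,0.18,-0.019,0,1],[0.015,0,-0.1,0.225,-0.024,0,1]]
  ]
}}

```text
time_s: 4.6
ee_pos: [0.5416, -0.2205, 0.3742]
tool_rot: [[0.011, 0.994, 0.106], [0.143, -0.107, 0.984], [0.99, 0.004, -0.144]]
wrist_force: [-0.5, -0.1, 0.7]
gripper_width: 0.0952
```

```bash
python3 - <<'E'
from bench import arm
from h import *
import pickle
s=arm.get_state();print(s["qpos"],s["ee_pos"],s["tool_rot"])
ps=pickle.load(open("ps.pkl","rb"))
p=pickle.load(open("w1.pkl","rb")); L=[0.5857,0.2256,1.4684];k=4;off=(250,40)
im=cv2.resize(p["frame"][40:280,250:410,::-1],None,fx=3,fy=2.4) if 0 else p["frame"][130:270,240:420,::-1];off=(240,130)
im=cv2.resize(im,None,fx=k,fy=k,interpolation=cv2.INTER_CUBIC)
D=lambda P,c,cl=False: cv2.polylines(im,[((proj(p,P)-off)*k).astype(int)],cl,c,1)
for dy in(-.08,0,.08):
    for s in(.033,-.033):
        for z in (0,.028): D(l2w(L,np.c_[np.linspace(-.285,0,20),np.full(20,dy+s),np.full(20,z)]),(0,0,255))
    D(l2w(L,[(-.285,dy-.033,0),(-.285,dy+.033,0)]),(0,0,255))
    D(l2w(L,[(-.288,dy+.038,.042),(-.288,dy-.044,.042) if dy else (-.288,.038,.124)]),(255,0,255))
draw_can(im,p,np.array([.5707,.0828,.0995]),-np.array([np.cos(1.4684),np.sin(1.4684),0]),(0,255,255),k,off)
cv2.imwrite("pics/w1f.png",im)
E
```

```text
[-0.85399726  0.67885953  1.40778014  1.01010114  2.11020984 -0.7355168 ] [ 0.54159599 -0.2205081   0.37415186] [[ 0.01111254  0.99425864  0.10642498]
 [ 0.14317227 -0.10691701  0.98390571]
 [ 0.98963539  0.00430341 -0.14353839]]
```

View pics/w1f.png

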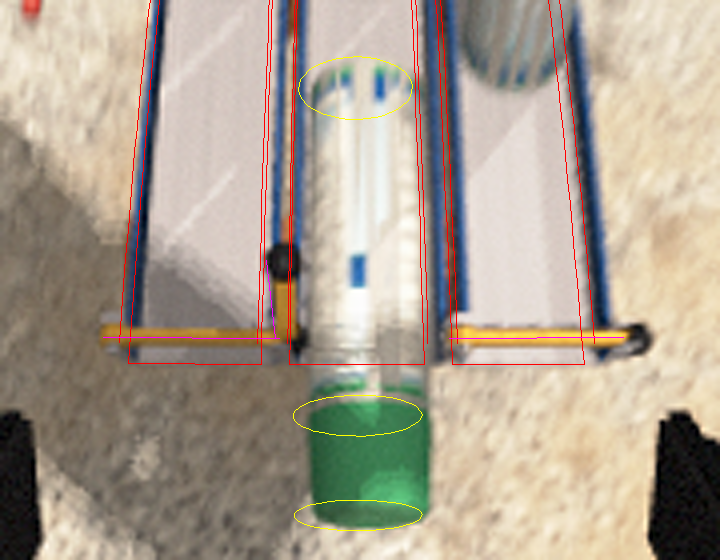

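{"method": "arm_command", "body": {
  "commands": [
    [[0,0,0,0.03,-0.003,0,1],[0,0,0,0.045,-0.005,0,1],[0,0,0,0.045,-0.005,0,1],[0,0,0,0.045,-0.005,0,1],[0,0,0,0.045,-0.005,0,1]]
  ]
}}

```text
time_s: 5.1
ee_pos: [0.5416, -0.2197, 0.3759]
tool_rot: [[-0.005, 0.994, 0.106], [0.011, -0.106, 0.994], [1.0, 0.007, -0.01]]
wrist_force: [0.0, 0.3, -0.1]
gripper_width: 0.0949
```

```bash
cat > wov.py <<'E'
from bench import arm
from h import *
import pickle,sys
def wov(name,L,off,sz,k,can,cam="wrist",canax=None):
    p=arm.snapshot(cam);p["fish"]=cam=="wrist";pickle.dump(p,open(name+".pkl","wb"))
    im=p["frame"][off[1]:off[1]+sz[1],off[0]:off[0]+sz[0],::-1]
    im=cv2.resize(im,None,fx=k,fy=k,interpolation=cv2.INTER_CUBIC)
    D=lambda P,c,cl=False: cv2.polylines(im,[((proj(p,P)-off)*k).astype(int)],cl,c,1)
    for dy in(-.08,0,.08):
        for s in(.033,-.033):
            for z in (0,.028): D(l2w(L,np.c_[np.linspace(-.285,0,20),np.full(20,dy+s),np.full(20,z)]),(0,0,255))
        D(l2w(L,[(-.285,dy-.033,0),(-.285,dy+.033,0)]),(0,0,255))
        D(l2w(L,[(-.288,dy+.038,.042),(-.288,dy-.044,.042) if dy else (-.288,.038,.124)]),(255,0,255))
    if can is not None: draw_can(im,p,np.array(can),-np.array([np.cos(1.4684),np.sin(1.4684),0]) if canax is None else np.array(canax),(0,255,255),k,off)
    cv2.imwrite("pics/"+name+".png",im); return p
E
python3 - <<'E'
from wov import *
wov("w2",[.5877,.2256,1.4684],(220,150),(200,150),4,(.5707,.0828,.0995))
s=arm.get_state();print(s["qpos"],s["ee_pos"],s["tool_rot"])
E
```

```text
[-0.85577978  0.71669396  1.4320476   1.09137843  2.17162361 -0.73939907] [ 0.54153639 -0.21968572  0.37582849] [[-0.00535884  0.99436217  0.1059016 ]
 [ 0.01047278 -0.10584151  0.99432786]
 [ 0.9999308   0.00643753 -0.00984655]]
```

View pics/w2.png

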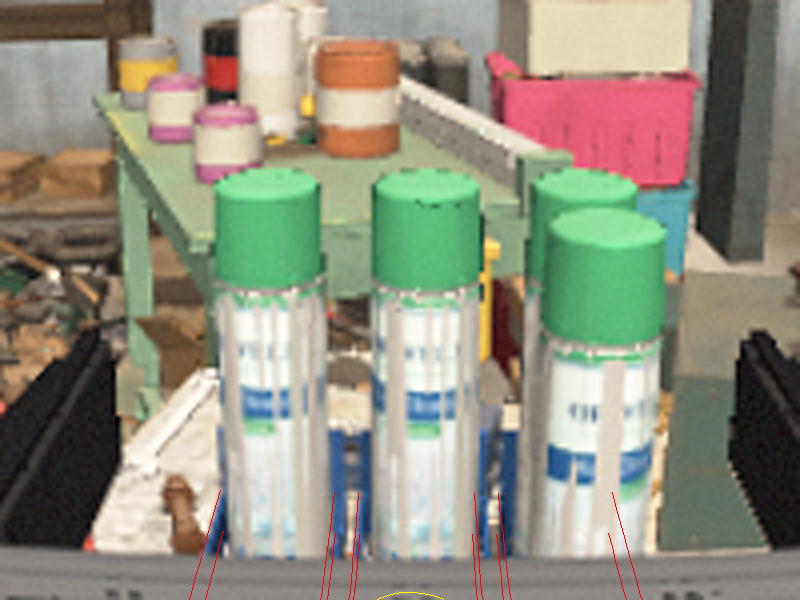

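{"method": "arm_command", "body": {
  "commands": [
    [[0,-0.02,-0.06,0,0,0,1],[0,-0.02,-0.12,0,0,0,1],[0,-0.02,-0.18,0,0,0,1],[0,-0.02,-0.24,0,0,0,1],[0,-0.02,-0.28,0,0,0,1]]
  ]
}}

```text
time_s: 5.65
ee_pos: [0.5414, -0.2357, 0.1484]
tool_rot: [[-0.003, 0.994, 0.106], [0.008, -0.106, 0.994], [1.0, 0.004, -0.008]]
wrist_force: [-0.5, 0.3, -0.6]
gripper_width: 0.0952
```

{"method": "arm_command", "body": {
  "commands": [
    [[0,0,-0.03,0,0,0,1],[0,0,-0.05,0,0,0,1],[0,0,-0.065,0,0,0,1],[0,0,-0.065,0,0,0,1],[0,0,-0.065,0,0,0,1]]
  ]
}}

```text
time_s: 6.15
ee_pos: [0.5418, -0.2362, 0.0995]
tool_rot: [[-0.005, 0.994, 0.106], [0.008, -0.106, 0.994], [1.0, 0.006, -0.008]]
wrist_force: [0.4, -0.3, 0.9]
gripper_width: 0.0952
```

```bash

python3 - <<'E'
from wov import *
p=wov("w3",[.5877,.2256,1.4684],(160,100),(320,260),2.4,(.5707,.0828,.0995))
s=arm.get_state();print(s["qpos"],s["ee_pos"],s["tool_rot"])
E
```

```text
[-0.87062028  1.09483153  1.44737782  0.89745269  1.96475687 -1.11979356] [ 0.541798   -0.23617557  0.09974921] [[-0.00486019  0.99433994  0.10613418]
 [ 0.00847262 -0.10609068  0.99432036]
 [ 0.9999523   0.00573182 -0.00790905]]
```

View pics/w3.png

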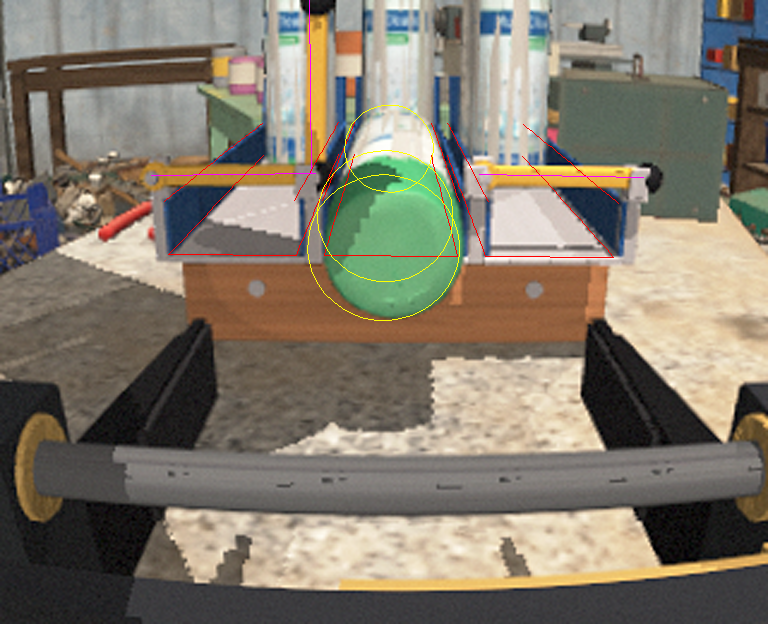

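{"method": "arm_command", "body": {
  "commands": [
    [[0.004,0.045,0,0,0,0,1],[0.008,0.09,0,0,0,0,1],[0.012,0.135,0,0,0,0,1],[0.016,0.179,0,0,0,0,1],[0.016,0.179,0,0,0,0,1]]
  ]
}}

```text
time_s: 6.7
ee_pos: [0.5543, -0.0892, 0.1]
tool_rot: [[-0.004, 0.995, 0.102], [0.007, -0.102, 0.995], [1.0, 0.004, -0.007]]
wrist_force: [0.1, -0.9, 0.7]
gripper_width: 0.0952
```

```bash

python3 - <<'E'
from wov import *
p=wov("w4",[.5897,.2256,1.4684],(160,100),(320,260),2.4,(.5722,.0828,.0995))
s=arm.get_state();print(s["ee_pos"],s["wrist_force"])
E
```

```text
[ 0.55450515 -0.09125434  0.09987276] [ 0.21776662 -0.63270847 -0.06142895]
```

View pics/w4.png

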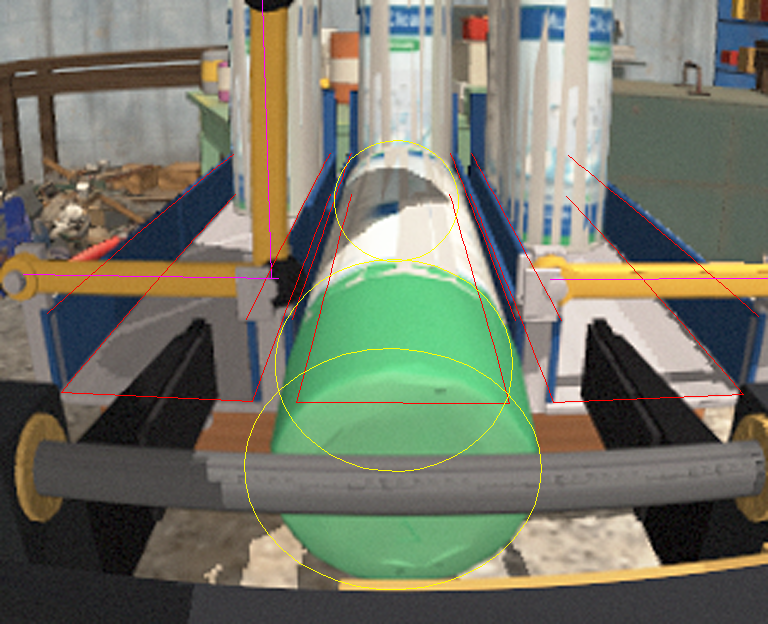

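{"method": "arm_command", "body": {
  "commands": [
    [[0,0,0,0,0,0,0.5],[0,0,0,0,0,0,0.5],[0,0,0,0,0,0,0.5],[0,0,0,0,0,0,0.5],[0,0,0,0,0,0,0.5]]
  ],
  "newtons": 25
}}

```text
time_s: 7.25
ee_pos: [0.5543, -0.0932, 0.0986]
tool_rot: [[-0.004, 0.994, 0.107], [0.007, -0.107, 0.994], [1.0, 0.004, -0.007]]
wrist_force: [0.1, 1.2, 0.9]
gripper_width: 0.0606
```

{"method": "arm_command", "body": {
  "commands": [
    [[0,0,0,0,0,0,0.4],[0,0,0,0,0,0,0.4],[0,0,0,0,0,0,0.4],[0,0,0,0,0,0,0.4],[0,0,0,0,0,0,0.4]]
  ],
  "newtons": 25
}}

```text
time_s: 7.75
ee_pos: [0.5544, -0.0927, 0.0986]
tool_rot: [[-0.004, 0.994, 0.106], [0.007, -0.106, 0.994], [1.0, 0.004, -0.007]]
wrist_force: [0.7, -1.2, -0.6]
gripper_width: 0.0562
```

```bash

python3 - <<'E'
import numpy as np
d=np.array([.1022,.9948]);
z=lambda f,c: c+.177*np.sin(f)+.0295*np.cos(f)
x=-.32
prev=None
rows=[(0,-.32,0.0)]+[(f,-.32,.008) for f in (4,9.5,15,20.5,26, 31.5,37,42.5,48,53.5)]+[(59,-.31,.010),(65,-.29,.010),(71,-.265,.010),(77,-.24,.01),(83,-.215,.01),(90,-.19,.01)]
for i,(f,xx,c) in enumerate(rows):
    a=np.radians(f); P=np.r_[(xx)*d,z(a,c)]
    if i%5==0: ref=(P,f); 
    if i%5==0 and i: pr=rp; print((P-pr[0])/.8, (f-pr[1])/180*np.array([-.9948,.1022])); print(); rp=(P,f); continue
    if i==0: rp=(P,f); continue
    print(((P-rp[0])/.8).round(4), ((f-rp[1])/180*np.array([-.9948,.1022])).round(4))
E
```

```text
[0.     0.     0.0253] [-0.0221  0.0023]
[0.    0.    0.046] [-0.0525  0.0054]
[0.    0.    0.066] [-0.0829  0.0085]
[0.     0.     0.0851] [-0.1133  0.0116]
[0.         0.         0.10325765] [-0.14369333  0.01476222]

[0.     0.     0.0169] [-0.0304  0.0031]
[0.     0.     0.0325] [-0.0608  0.0062]
[0.     0.     0.0465] [-0.0912  0.0094]
[0.    0.    0.059] [-0.1216  0.0125]
[0.         0.         0.06965477] [-0.15198333  0.01561389]

[0.0013 0.0124 0.0114] [-0.0304  0.0031]
[0.0038 0.0373 0.0188] [-0.0636  0.0065]
[0.007  0.0684 0.0239] [-0.0967  0.0099]
[0.0102 0.0995 0.0266] [-0.1299  0.0133]
[0.01341375 0.1305675  0.02680735] [-0.16303667  0.01674944]

[ 0.0032  0.0311 -0.0028] [-0.0387  0.004 ]
```

{"method": "arm_command", "body": {
  "commands": [
    [[0,0,0.024,-0.022,0.002,0,0.4],[0,0,0.046,-0.052,0.005,0,0.4],[0,0,0.066,-0.083,0.009,0,0.4],[0,0,0.085,-0.113,0.012,0,0.4],[0,0,0.103,-0.144,0.015,0,0.4]]
  ],
  "newtons": 40
}}

```text
time_s: 8.25
ee_pos: [0.5542, -0.0929, 0.1815]
tool_rot: [[0.042, 0.995, 0.096], [0.448, -0.104, 0.888], [0.893, 0.005, -0.45]]
wrist_force: [0.7, -0.0, -2.8]
gripper_width: 0.0562
```

```bash

python3 - <<'E'
from wov import *
s=arm.get_state();print(s["ee_pos"],s["tool_rot"],s["wrist_force"],s["gripper_width"])
p=wov("s5",[.5877,.2256,1.4684],(150,100),(260,200),3,None,"scene")
E
```

```text
[ 0.55420583 -0.09294181  0.18148215] [[ 0.04238486  0.99452309  0.09553711]
 [ 0.44761809 -0.1043915   0.88811061]
 [ 0.89321978  0.0051217  -0.44959115]] [ 0.66613903 -0.02721027 -2.79057792] 0.056191430316456424
```

View pics/s5.png

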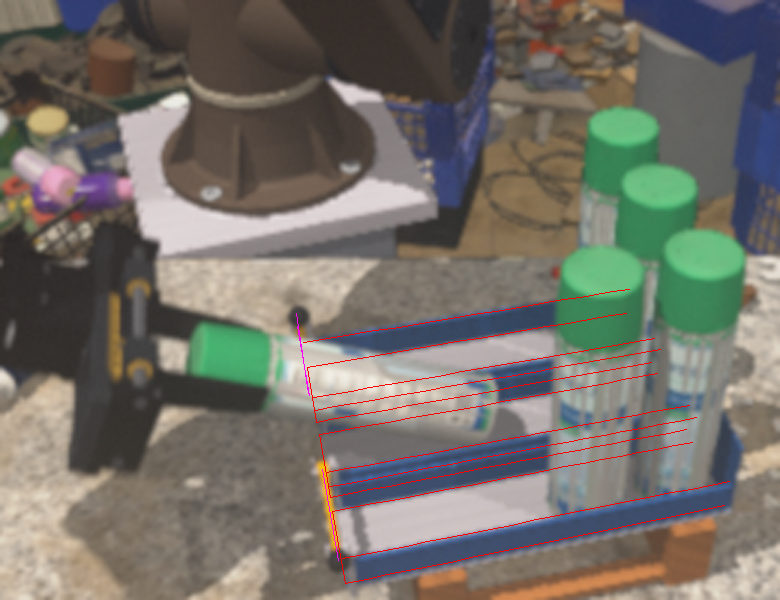

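The can is held and tilting with the tool. The weight reads 2.8 N, and the base is at about (485,415) in the crop, clear of the floor. I'll carry on.

{"method": "arm_command", "body": {
  "commands": [
    [[0,0,0.017,-0.03,0.003,0,0.4],[0,0,0.033,-0.061,0.006,0,0.4],[0,0,0.047,-0.091,0.009,0,0.4],[0,0,0.059,-0.122,0.012,0,0.4],[0,0,0.07,-0.152,0.016,0,0.4]]
  ]
}}

```text
time_s: 8.8
ee_pos: [0.5541, -0.0928, 0.237]
tool_rot: [[0.08, 0.995, 0.062], [0.806, -0.102, 0.583], [0.586, 0.004, -0.81]]
wrist_force: [0.8, 0.2, -3.0]
gripper_width: 0.0562
```

{"method": "arm_command", "body": {
  "commands": [
    [[0.001,0.012,0.012,-0.03,0.003,0,0.4],[0.004,0.037,0.02,-0.064,0.006,0,0.4],[0.007,0.068,0.025,-0.097,0.01,0,0.4],[0.01,0.1,0.028,-0.13,0.013,0,0.4],[0.013,0.13,0.028,-0.163,0.017,0,0.4]]
  ]
}}

```text
time_s: 9.3
ee_pos: [0.5644, 0.0123, 0.2593]
tool_rot: [[0.099, 0.995, 0.013], [0.989, -0.1, 0.11], [0.111, 0.002, -0.994]]
wrist_force: [-0.4, -0.6, -2.4]
gripper_width: 0.056
```

{"method": "arm_command", "body": {
  "commands": [
    [[0.003,0.031,0,-0.037,0.004,0,0.4],[0.003,0.031,0,-0.037,0.004,0,0.4],[0.003,0.031,0,-0.037,0.004,0,0.4],[0.003,0.031,0,-0.037,0.004,0,0.4],[0.003,0.031,0,-0.037,0.004,0,0.4]]
  ]
}}

```text
time_s: 9.8
ee_pos: [0.567, 0.0347, 0.259]
tool_rot: [[0.102, 0.995, 0.0], [0.995, -0.102, -0.002], [-0.002, 0.001, -1.0]]
wrist_force: [-0.7, -0.0, -2.3]
gripper_width: 0.0561
```

```bash

python3 - <<'E'
from wov import *
s=arm.get_state();print(s["ee_pos"],s["tool_rot"],s["wrist_force"],s["gripper_width"])
L=[.5890,.2256,1.4684]
R,t=lane(L);print((s["ee_pos"]-t)@R)
b=s["ee_pos"]+s["tool_rot"][:,2]*.177
p=wov("s6",L,(200,80),(220,200),3,b,"scene",-s["tool_rot"][:,2])
p=wov("t6",L,(200,80),(260,200),3,b,"top",-s["tool_rot"][:,2])
E
```

```text
[0.56699635 0.03468586 0.25903095] [[ 1.01588739e-01  9.94826438e-01  2.94518751e-04]
 [ 9.94824284e-01 -1.01587888e-01 -2.13182809e-03]
 [-2.09087940e-03  5.09564131e-04 -9.99997684e-01]] [-0.72384966 -0.03421436 -2.33393249] 0.056072039263273865
[-0.19216331  0.00237363  0.18903095]
```

View pics/s6.png

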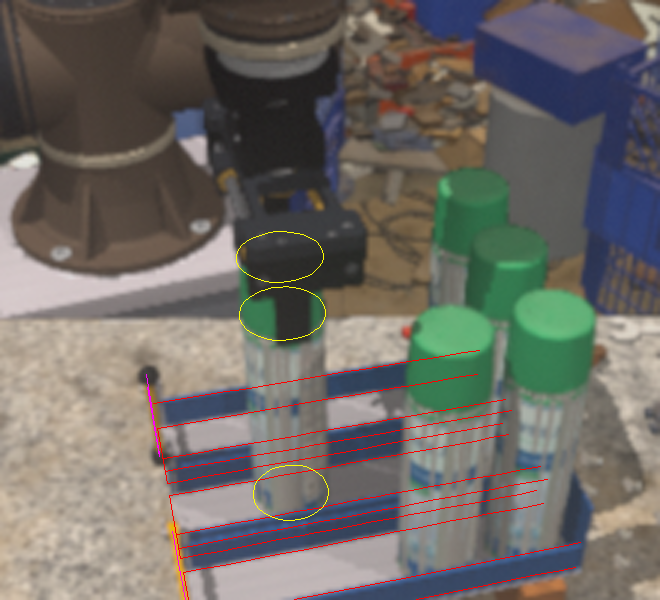

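View pics/t6.png

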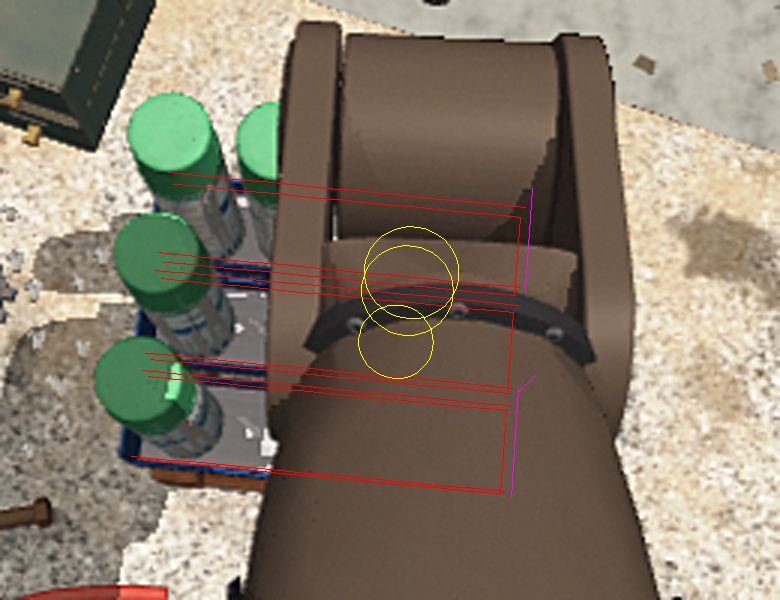

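{"method": "arm_command", "body": {
  "commands": [
    [[0.003,0.025,0,0,0,0,0.4],[0.005,0.05,0,0,0,0,0.4],[0.007,0.07,0,0,0,0,0.4],[0.009,0.088,0,0,0,0,0.4],[0.009,0.088,0,0,0,0,0.4]]
  ]
}}

```text
time_s: 10.4
ee_pos: [0.5745, 0.1077, 0.2594]
tool_rot: [[0.099, 0.995, 0.001], [0.995, -0.099, -0.003], [-0.003, 0.002, -1.0]]
wrist_force: [1.0, 0.1, -3.2]
gripper_width: 0.0561
```

```bash

python3 - <<'E'
from wov import *
s=arm.get_state();print(s["ee_pos"],s["wrist_force"],s["gripper_width"])
L=[.5890,.2256,1.4684]
R,t=lane(L);print((s["ee_pos"]-t)@R)
b=s["ee_pos"]+s["tool_rot"][:,2]*.177
p=wov("s7",L,(200,80),(220,200),3,b,"scene",-s["tool_rot"][:,2])
p=wov("w7",L,(160,0),(320,260),2.4,[.5816+.0015,.1892,.07],"wrist",[0,0,1.])
E
```

```text
[0.57445005 0.10766612 0.25935282] [ 0.95431701  0.10404286 -3.2154734 ] 0.056086664911553834
[-0.11880341  0.00241883  0.18935282]
```

View pics/s7.png

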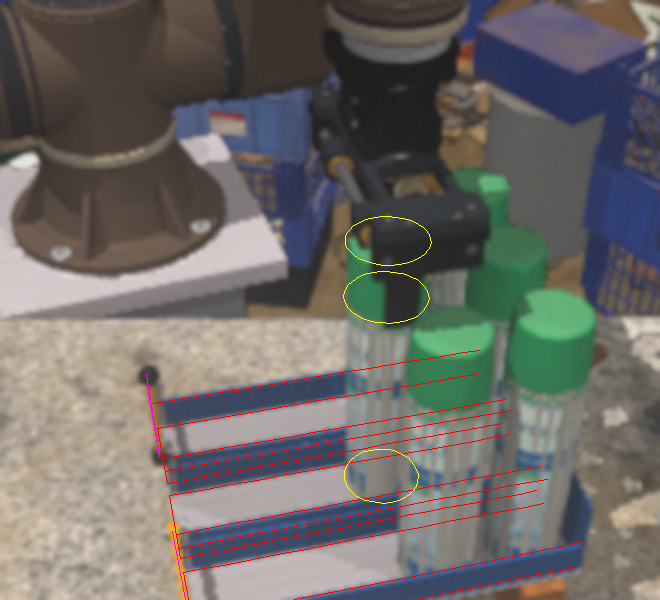

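View pics/w7.png

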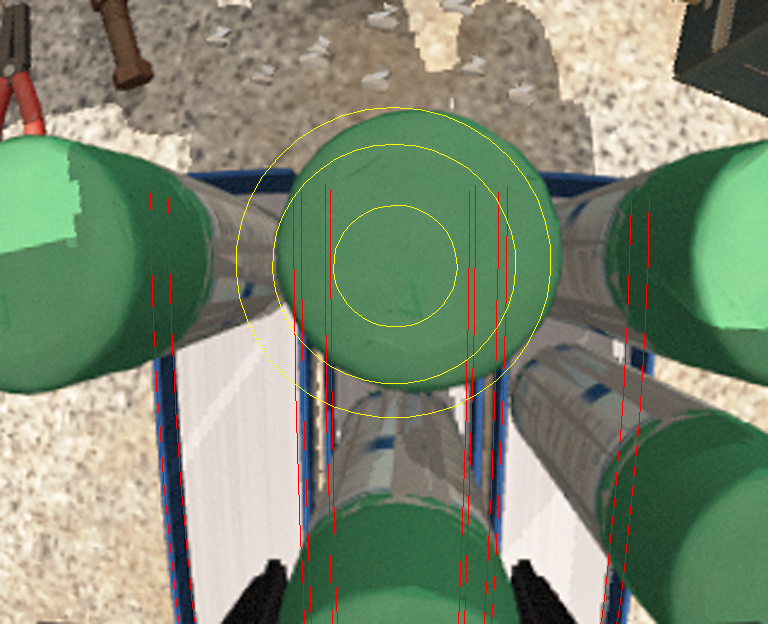

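{"method": "arm_command", "body": {
  "commands": [
    [[0.001,0.01,-0.002,0,0,0,0.4],[0.002,0.019,-0.005,0,0,0,0.4],[0.002,0.019,-0.007,0,0,0,0.4],[0.002,0.019,-0.009,0,0,0,0.4],[0.002,0.019,-0.009,0,0,0,0.4]]
  ]
}}

```text
time_s: 11.0
ee_pos: [0.5759, 0.1215, 0.252]
tool_rot: [[0.1, 0.995, 0.001], [0.995, -0.1, -0.003], [-0.003, 0.001, -1.0]]
wrist_force: [0.6, 0.3, -2.5]
gripper_width: 0.0559
```

{"method": "arm_command", "body": {
  "commands": [
    [[0,0,-0.001,0,0,0,0.4],[0,0,-0.002,0,0,0,0.4],[0,0,-0.003,0,0,0,0.4],[0,0,-0.003,0,0,0,0.4],[0,0,-0.003,0,0,0,0.4]]
  ]
}}

```text
time_s: 11.5
ee_pos: [0.576, 0.1216, 0.2498]
tool_rot: [[0.1, 0.995, 0.001], [0.995, -0.1, -0.003], [-0.003, 0.002, -1.0]]
wrist_force: [0.7, 0.2, -2.2]
gripper_width: 0.0561
```

{"method": "arm_command", "body": {
  "commands": [
    [[0,0,-0.001,0,0,0,0.4],[0,0,-0.002,0,0,0,0.4],[0,0,-0.003,0,0,0,0.4],[0,0,-0.003,0,0,0,0.4],[0,0,-0.003,0,0,0,0.4]]
  ]
}}

```text
time_s: 12.0
ee_pos: [0.576, 0.1217, 0.2474]
tool_rot: [[0.1, 0.995, 0.001], [0.995, -0.1, -0.003], [-0.003, 0.002, -1.0]]
wrist_force: [0.2, -0.5, -3.0]
gripper_width: 0.056
```

{"method": "arm_command", "body": {
  "commands": [
    [[0,0,-0.001,0,0,0,0.4],[0,0,-0.001,0,0,0,0.4],[0,0,-0.002,0,0,0,0.4],[0,0,-0.002,0,0,0,0.4],[0,0,-0.002,0,0,0,0.4]]
  ]
}}

```text
time_s: 12.5
ee_pos: [0.576, 0.1217, 0.2462]
tool_rot: [[0.1, 0.995, 0.002], [0.995, -0.1, -0.003], [-0.003, 0.002, -1.0]]
wrist_force: [-0.8, 0.2, 2.2]
gripper_width: 0.0562
```

{"method": "arm_command", "body": {
  "commands": [
    [[0,0.003,0.001,0,0,0,0.4],[0.001,0.006,0.001,0,0,0,0.4],[0.001,0.009,0.001,0,0,0,0.4],[0.001,0.009,0.001,0,0,0,0.4],[0.001,0.009,0.001,0,0,0,0.4]]
  ]
}}

```text
time_s: 13.0
ee_pos: [0.5767, 0.1289, 0.2465]
tool_rot: [[0.099, 0.995, 0.001], [0.995, -0.099, -0.003], [-0.003, 0.001, -1.0]]
wrist_force: [1.1, 0.5, -1.5]
gripper_width: 0.0564
```

```bash

python3 - <<'E'
from wov import *
s=arm.get_state();print(s["ee_pos"],s["wrist_force"],s["gripper_width"])
L=[.5900,.2256,1.4684]
R,t=lane(L);print((s["ee_pos"]-t)@R)
p=wov("w8",L,(160,0),(320,260),2.4,[.5866,.1912,.07],"wrist",[0,0,1.])
p=wov("s8",L,(250,100),(140,150),4,[.5866,.1912,.07],"scene",[0,0,1.])
E
```

```text
[0.57671048 0.12894709 0.24649008] [ 1.09760582  0.46959799 -1.49982581] 0.05642638096664142
[-0.09750507  0.00334029  0.17649008]
```

View pics/w8.png

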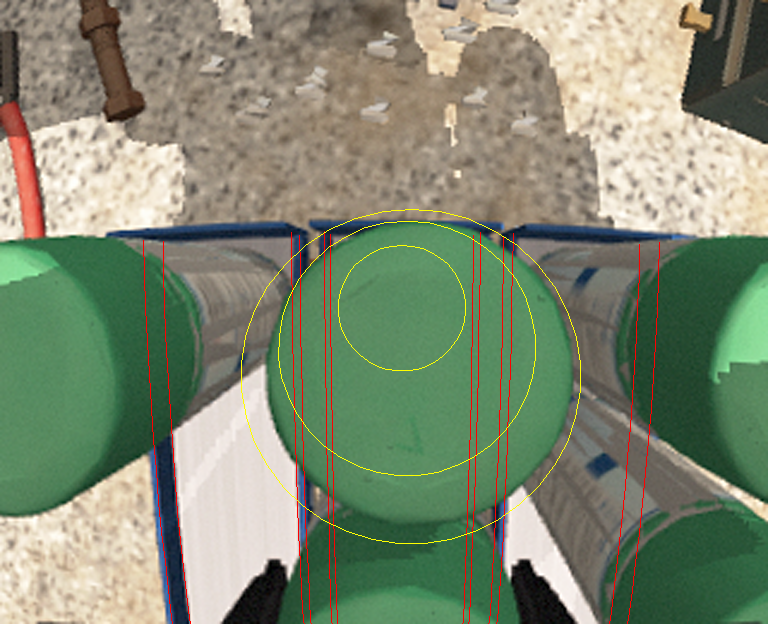

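View pics/s8.png

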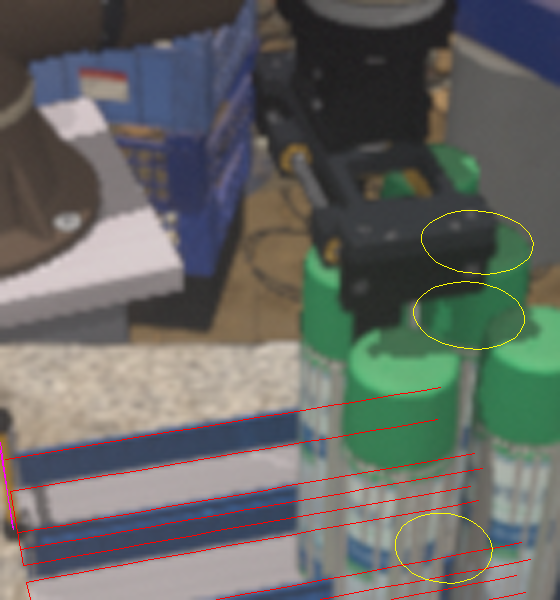

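```bash
cat > capedge.py <<'E'
import numpy as np, cv2
def cap(p):
    f=p["frame"].astype(int); g=((f[:,:,1]-f[:,:,0]>25)&(f[:,:,1]-f[:,:,2]>8)).astype(np.uint8)
    pts=[]
    for c in range(285,390,3):
        r=np.where(g[40:,c])[0]
        if len(r): pts.append((c,r[0]+40))
    pts=np.array(pts,float)
    A=np.c_[2*pts,np.ones(len(pts))]; b=(pts**2).sum(1)
    for _ in range(5):
        s=np.linalg.lstsq(A,b,rcond=None)[0]; R=np.sqrt(s[2]+s[0]**2+s[1]**2); e=abs(np.hypot(*(pts-s[:2]).T)-R)
        k=e<max(2*np.median(e),.8); pts,A,b=pts[k],A[k],b[k]
    return s[:2].round(2),R.round(2),len(pts),pts[:,1].min()
E
python3 - <<'E'
import pickle
from capedge import *
for n in("w7","w8"): print(cap(pickle.load(open(n+".pkl","rb"))))
E
```

```text
(array([333.99, 105.16]), np.float64(59.35), 34, np.float64(46.0))
(array([334.37, 156.52]), np.float64(64.36), 33, np.float64(92.0))
```

{"method": "arm_command", "body": {
  "commands": [
    [[0,0.002,0,0,0,0,0.4],[0,0.0035,0,0,0,0,0.4],[0,0.0035,0,0,0,0,0.4],[0,0.0035,0,0,0,0,0.4],[0,0.0035,0,0,0,0,0.4]]
  ]
}}

```text
time_s: 13.6
ee_pos: [0.5768, 0.1316, 0.2466]
tool_rot: [[0.1, 0.995, 0.001], [0.995, -0.1, -0.003], [-0.003, 0.002, -1.0]]
wrist_force: [-0.2, -0.2, -2.5]
gripper_width: 0.0561
```

```bash
python3 - <<'E'
from wov import *; from capedge import cap
p=arm.snapshot("wrist");pickle.dump(p,open("w9.pkl","wb"));s=arm.get_state();print(s["ee_pos"],s["wrist_force"],cap(p))
E
```

```text
[0.57677818 0.13161133 0.24667445] [-0.97003086  0.03963884 -2.12982882] (array([334.86, 161.82]), np.float64(63.39), 31, np.float64(98.0))
```

{"method": "arm_command", "body": {
  "commands": [
    [[0,0.001,0,0,0,0,0.4],[0,0.002,0,0,0,0,0.4],[0,0.002,0,0,0,0,0.4],[0,0.002,0,0,0,0,0.4],[0,0.002,0,0,0,0,0.4]]
  ]
}}

```text
time_s: 14.15
ee_pos: [0.5768, 0.1332, 0.2466]
tool_rot: [[0.1, 0.995, 0.001], [0.995, -0.1, -0.003], [-0.003, 0.002, -1.0]]
wrist_force: [0.8, -1.0, -2.9]
gripper_width: 0.0562
```

```bash
cat >m.py <<'E'
from wov import *; from capedge import cap
p=arm.snapshot("wrist");pickle.dump(p,open(sys.argv[1]+".pkl","wb"));s=arm.get_state();print(s["ee_pos"],s["wrist_force"],cap(p))
E
python3 m.py w10
```

```text
[0.57678548 0.13322748 0.24664634] [-0.48322976  0.86738761 -2.59903174] (array([335.02, 163.83]), np.float64(61.83), 27, np.float64(102.0))
```

{"method": "arm_command", "body": {
  "commands": [
    [[0,0.001,0,0,0,0,0.4],[0,0.002,0,0,0,0,0.4],[0,0.002,0,0,0,0,0.4],[0,0.002,0,0,0,0,0.4],[0,0.002,0,0,0,0,0.4]]
  ]
}}

```text
time_s: 14.7
ee_pos: [0.5768, 0.1348, 0.2467]
tool_rot: [[0.1, 0.995, 0.001], [0.995, -0.1, -0.003], [-0.003, 0.002, -1.0]]
wrist_force: [-0.0, 1.0, -1.7]
gripper_width: 0.0563
```

```bash
python3 m.py w11
```

```text
[0.57675692 0.13483752 0.24665541] [ 0.6670235   0.29985241 -1.06579917] (array([334.25, 162.54]), np.float64(57.52), 26, np.float64(105.0))
```

```bash
python3 - <<'E'
import pickle,cv2
a=[cv2.resize(pickle.load(open(n+".pkl","rb"))["frame"][60:260,240:430,::-1],None,fx=2,fy=3) for n in("w9","w11")]
cv2.imwrite("pics/cmp.png",cv2.hconcat(a))
E
```

```text
(no output)
```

View pics/cmp.png

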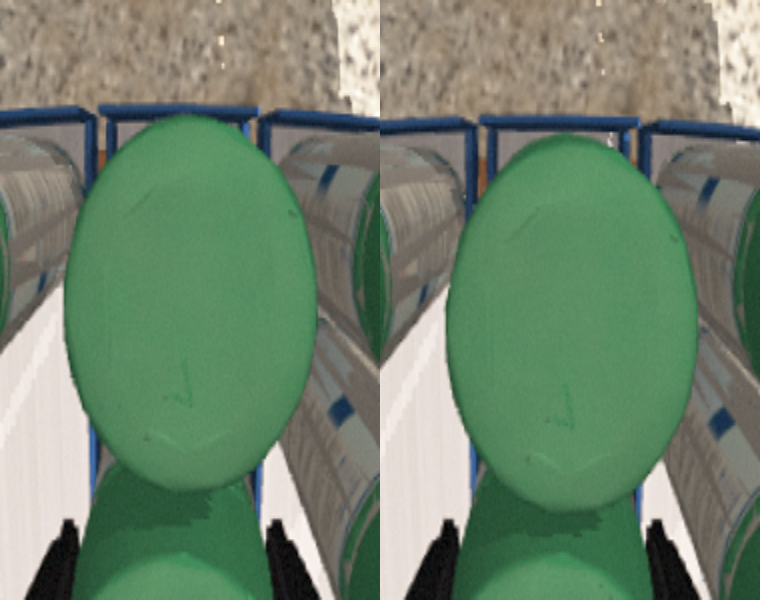

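```bash
cat >> m.py <<'E'
def g(n):
    f=pickle.load(open(n+".pkl","rb"))["frame"]; return cv2.cvtColor(f,cv2.COLOR_RGB2GRAY).astype(np.float32)
def match(a,b,box=(285,110,365,200)):
    x0,y0,x1,y1=box; A=g(a); B=g(b); w=np.eye(2,3,dtype=np.float32)
    T=cv2.Laplacian(cv2.GaussianBlur(A,(0,0),1),cv2.CV_32F); 
    c,w=cv2.findTransformECC(A[y0:y1,x0:x1]/255,B/255,np.float32([[1,0,x0],[0,1,y0+3]]),cv2.MOTION_TRANSLATION,(3,200,1e-6),None,3)
    return w[:,2]-[x0,y0],c
if len(sys.argv)>2: print(match(sys.argv[2],sys.argv[1]), "stop",match(sys.argv[2],sys.argv[1],(300,60,360,85)))
E
sed -i 's/^p=arm.*$/if len(sys.argv)<4:\n  p=arm.snapshot("wrist");pickle.dump(p,open(sys.argv[1]+".pkl","wb"));s=arm.get_state();print(s["ee_pos"],s["wrist_force"],cap(p))/' m.py
python3 m.py w9 w8 x; python3 m.py w10 w9 x;python3 m.py w11 w10 x
```

```text
(array([0.92791748, 6.31954956]), 0.9817125849507116) stop (array([0.14031982, 1.80610657]), 0.9722917937106426)
(array([0.3453064 , 4.06106567]), 0.9899425122551864) stop (array([0.14431763, 0.98230362]), 0.9343769869279217)
(array([0.20220947, 3.94939423]), 0.9875295819409722) stop (array([0.17428589, 1.15669632]), 0.9723989876597915)
```

{"method": "arm_command", "body": {
  "commands": [
    [[0,0.001,0,0,0,0,0.4],[0,0.002,0,0,0,0,0.4],[0,0.002,0,0,0,0,0.4],[0,0.002,0,0,0,0,0.4],[0,0.002,0,0,0,0,0.4]]
  ]
}}

```text
time_s: 15.25
ee_pos: [0.5768, 0.1363, 0.2467]
tool_rot: [[0.1, 0.995, 0.002], [0.995, -0.1, -0.003], [-0.003, 0.002, -1.0]]
wrist_force: [1.3, -1.2, -1.2]
gripper_width: 0.0562
```

```bash
python3 m.py w12 w11
```

```text
[0.57681967 0.13637736 0.24671227] [ 0.21317779 -1.61919242 -1.34846542] (array([334.43, 162.75]), np.float64(56.61), 26, np.float64(106.0))
(array([0.19512939, 1.94685364]), 0.9920799305416685) stop (array([0.05606079, 0.99438477]), 0.9202740971013958)
```

{"method": "arm_command", "body": {
  "commands": [
    [[0,0,-0.001,0,0,0,0.4],[0,0,-0.001,0,0,0,0.4],[0,0,-0.001,0,0,0,0.62],[0,0,-0.001,0,0,0,0.66],[0,0,-0.001,0,0,0,0.7]]
  ]
}}

```text
time_s: 15.8
ee_pos: [0.5768, 0.1366, 0.2458]
tool_rot: [[0.1, 0.995, 0.002], [0.995, -0.1, -0.003], [-0.002, 0.002, -1.0]]
wrist_force: [-0.3, -0.1, 0.1]
gripper_width: 0.065
```

{"method": "arm_command", "body": {
  "commands": [
    [[0,0,-0.001,0,0,0,0.7],[0,0,-0.001,0,0,0,0.7],[0,0,-0.001,0,0,0,0.7],[0,0,0.003,0,0,0,0.7],[0,0,0.01,0,0,0,0.7]]
  ]
}}

```text
time_s: 16.3
ee_pos: [0.5767, 0.1364, 0.254]
tool_rot: [[0.1, 0.995, 0.001], [0.995, -0.1, -0.003], [-0.003, 0.001, -1.0]]
wrist_force: [0.1, -0.6, 1.3]
gripper_width: 0.0663
```

```bash
python3 m.py w13 w12; python3 - <<'E'
import pickle,cv2
cv2.imwrite("pics/w13.png",pickle.load(open("w13.pkl","rb"))["frame"][:,:,::-1])
E
```

```text
[0.57709747 0.1364931  0.25520192] [0.43604284 0.48477386 0.43684355] (array([334.39, 162.59]), np.float64(55.65), 27, np.float64(107.0))
(array([0.91455078, 0.52603149]), 0.9575480594623552) stop (array([0.12887573, 0.53105927]), 0.9307465290767973)
```

View pics/w13.png

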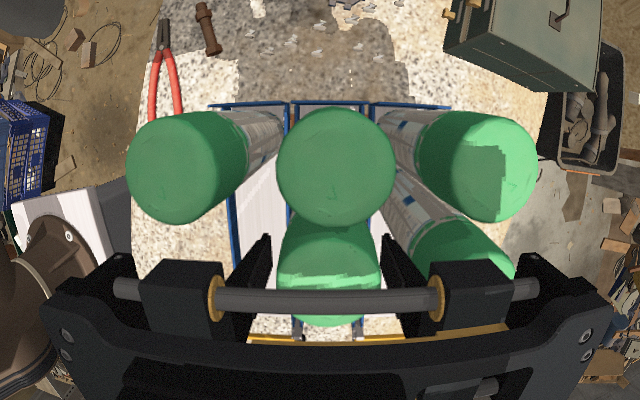

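{"method": "arm_command", "body": {
  "commands": [
    [[0,0,0.02,0,0,0,0.7],[0,0,0.05,0,0,0,0.7],[0,0,0.08,0,0,0,0.7],[0,0,0.11,0,0,0,0.7],[0,0,0.13,0,0,0,0.7]]
  ]
}}

```text
time_s: 16.85
ee_pos: [0.5769, 0.1365, 0.3601]
tool_rot: [[0.1, 0.995, 0.004], [0.995, -0.1, -0.003], [-0.002, 0.004, -1.0]]
wrist_force: [-0.2, 0.5, -0.2]
gripper_width: 0.0664
```

{"method": "arm_command", "body": {
  "commands": [
    [[-0.007,-0.05,0,0,0,0,0.2],[-0.014,-0.1,0,0,0,0,0],[-0.02,-0.16,0,0,0,0,0],[-0.03,-0.22,0,0,0,0,0],[-0.04,-0.28,0,0,0,0,0]]
  ],
  "newtons": 20
}}

```text
time_s: 17.35
ee_pos: [0.5442, -0.0892, 0.3584]
tool_rot: [[0.099, 0.995, 0.002], [0.995, -0.099, -0.003], [-0.003, 0.002, -1.0]]
wrist_force: [1.4, -0.2, -0.4]
gripper_width: 0.0318
```

{"method": "arm_command", "body": {
  "commands": [
    [[-0.03,-0.02,0,0,0,0,0],[-0.06,-0.04,0,0,0,0,0],[-0.09,-0.04,0,0,0,0,0],[-0.1,-0.04,0,0,0,0,0],[-0.1,-0.04,0,0,0,0,0]]
  ]
}}

```text
time_s: 17.85
ee_pos: [0.4645, -0.1196, 0.3586]
tool_rot: [[0.1, 0.995, 0.003], [0.995, -0.1, -0.003], [-0.003, 0.003, -1.0]]
wrist_force: [0.5, 0.6, -0.1]
gripper_width: 0.0006
```

```bash

python3 - <<'E'
from wov import *
L=[.5900,.2256,1.4684]
s=arm.get_state();print(s["ee_pos"],s["wrist_force"],s["gripper_width"])
R,t=lane(L);print((s["ee_pos"]-t)@R)
b=l2w(L,[(-.0925,0.002,0)])[0];print(b)
p=wov("s14",L,(200,80),(220,200),3,b,"scene",[0,0,1.])
p=wov("w14",L,(160,0),(400,300),2,b,"wrist",[0,0,1.])
E
```

```text
[ 0.4644685  -0.11956644  0.35861603] [ 0.49317798  0.57487325 -0.08709878] 0.0006101597091304649
[-0.35619     0.08959193  0.28861603]
[0.57855536 0.13378894 0.07      ]
```

View pics/s14.png

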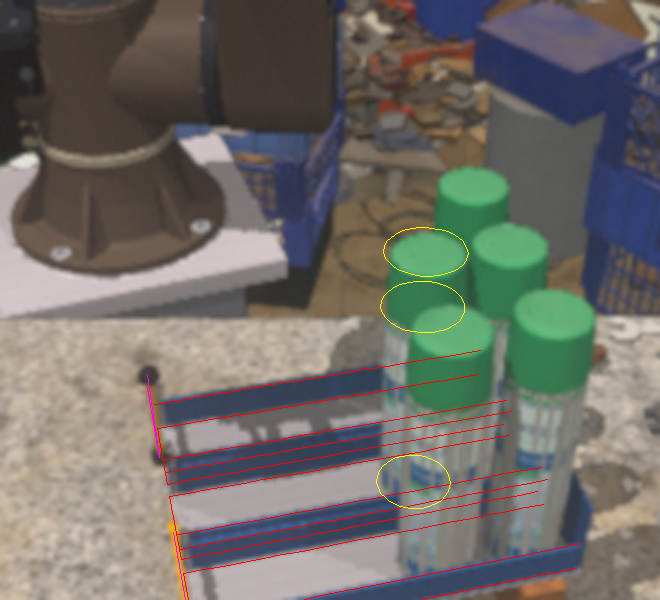

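View pics/w14.png

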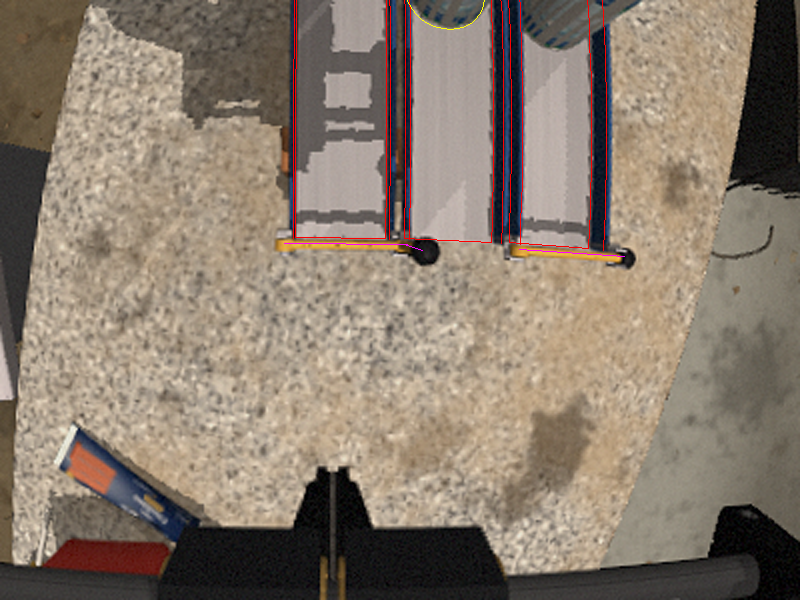

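{"method": "arm_command", "body": {
  "commands": [
    [[0.007,0.042,-0.03,0,0,0,0],[0.014,0.084,-0.07,0,0,0,0],[0.014,0.084,-0.12,0,0,0,0],[0.014,0.084,-0.17,0,0,0,0],[0.014,0.084,-0.22,0,0,0,0]]
  ]
}}

```text
time_s: 18.45
ee_pos: [0.4768, -0.0516, 0.1803]
tool_rot: [[0.098, 0.995, 0.002], [0.995, -0.098, -0.003], [-0.003, 0.002, -1.0]]
wrist_force: [0.7, 0.1, -0.9]
gripper_width: 0.0006
```

{"method": "arm_command", "body": {
  "commands": [
    [[0,0,0,0,0,0,0],[0,0,0,0,0,0,0],[0,0,0,0,0,0,0],[0,0,0,0,0,0,0],[0,0,0,0,0,0,0]]
  ]
}}

```text
time_s: 18.95
ee_pos: [0.4764, -0.0525, 0.1831]
tool_rot: [[0.1, 0.995, 0.004], [0.995, -0.1, -0.004], [-0.003, 0.004, -1.0]]
wrist_force: [0.4, -0.1, -0.2]
gripper_width: 0.0005
```

```bash

python3 - <<'E'
from wov import *
L=[.5900,.2256,1.4684]
s=arm.get_state();print(s["ee_pos"],s["wrist_force"])
R,t=lane(L);c=(s["ee_pos"]-t)@R;print(c)
a=np.radians([0,8,16,24,32,40,48,56,64,72,78,84,90])
P=np.c_[np.full(len(a),-.288),.05-.07*np.sin(a)+.004*np.cos(a),.042+.07*np.cos(a)+.004*np.sin(a)]
print(((l2w(L,P)-s["ee_pos"])/.8).round(4))
p=wov("s15",L,(200,130),(200,170),4,None,"scene",[0,0,1.])
E
```

```text
[ 0.47644441 -0.05247022  0.18310798] [ 0.43620933 -0.05168117 -0.19164046]
[-0.28822108  0.08453715  0.11310798]
[[ 0.038  -0.0036 -0.0014]
 [ 0.0502 -0.0049 -0.0015]
 [ 0.0622 -0.0061 -0.0034]
 [ 0.0738 -0.0073 -0.0069]
 [ 0.0849 -0.0084 -0.012 ]
 [ 0.0951 -0.0095 -0.0186]
 [ 0.1043 -0.0104 -0.0266]
 [ 0.1124 -0.0113 -0.0358]
 [ 0.119  -0.012  -0.046 ]
 [ 0.1242 -0.0125 -0.0571]
 [ 0.1271 -0.0128 -0.0658]
 [ 0.129  -0.013  -0.0748]
 [ 0.13   -0.0131 -0.0839]]
```

View pics/s15.png

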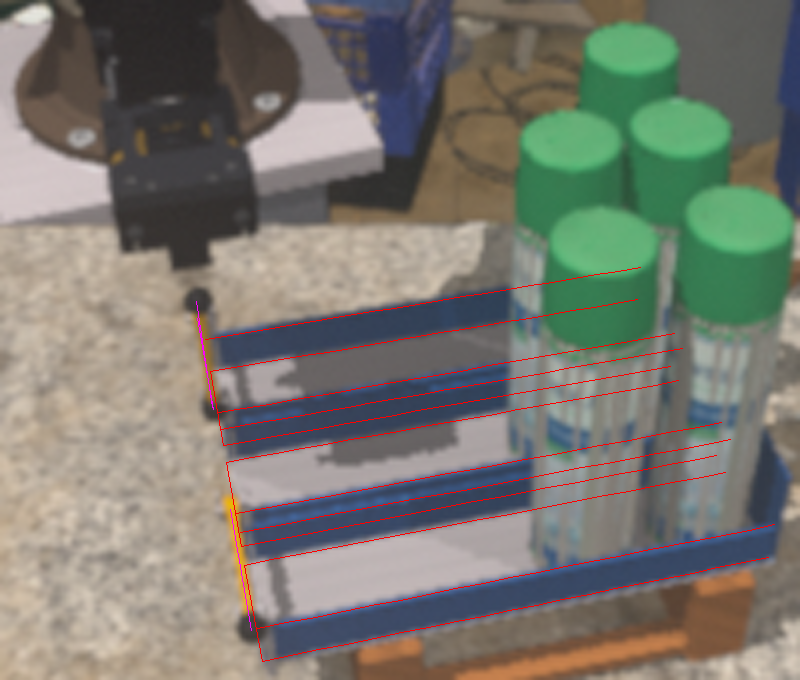

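{"method": "arm_command", "body": {
  "commands": [
    [[0.02,-0.002,0,0,0,0,0],[0.038,-0.004,-0.001,0,0,0,0],[0.05,-0.005,-0.002,0,0,0,0],[0.062,-0.006,-0.003,0,0,0,0],[0.074,-0.007,-0.007,0,0,0,0]]
  ]
}}

```text
time_s: 19.5
ee_pos: [0.5357, -0.058, 0.1764]
tool_rot: [[0.1, 0.995, 0.002], [0.995, -0.1, -0.003], [-0.003, 0.002, -1.0]]
wrist_force: [-1.4, -0.0, 1.5]
gripper_width: 0.0002
```

{"method": "arm_command", "body": {
  "commands": [
    [[0.011,-0.001,-0.005,0,0,0,0],[0.021,-0.002,-0.012,0,0,0,0],[0.03,-0.003,-0.02,0,0,0,0],[0.038,-0.004,-0.029,0,0,0,0],[0.038,-0.004,-0.029,0,0,0,0]]
  ]
}}

```text
time_s: 20.0
ee_pos: [0.5658, -0.0612, 0.1517]
tool_rot: [[0.1, 0.995, -0.0], [0.995, -0.1, -0.003], [-0.003, 0.0, -1.0]]
wrist_force: [0.4, -0.8, -0.4]
gripper_width: 0.0007
```

```bash

python3 - <<'E'
from wov import *
L=[.5900,.2256,1.4684]
s=arm.get_state();print(s["ee_pos"],s["wrist_force"])
R,t=lane(L);c=(s["ee_pos"]-t)@R;print(c)
p=wov("s16",L,(200,130),(120,120),5,None,"scene",[0,0,1.])
E
```

```text
[ 0.56576417 -0.06118621  0.15167728] [ 0.36755449 -0.75213641 -0.43085981]
[-0.28776137 -0.00520568  0.08167728]
```

View pics/s16.png

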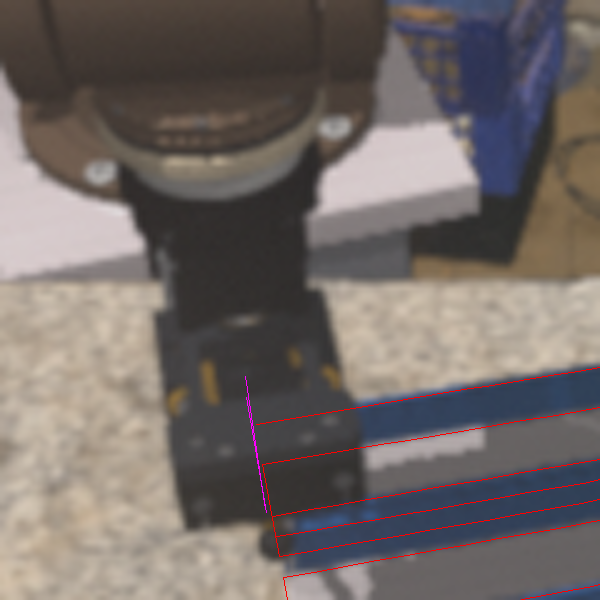

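{"method": "arm_command", "body": {
  "commands": [
    [[0.006,0,-0.011,0,0,0,0],[0.012,-0.001,-0.022,0,0,0,0],[0.016,-0.001,-0.032,0,0,0,0],[0.018,-0.001,-0.04,0,0,0,0],[0.018,-0.001,-0.04,0,0,0,0]]
  ]
}}

```text
time_s: 20.55
ee_pos: [0.5797, -0.0619, 0.1199]
tool_rot: [[0.1, 0.995, -0.0], [0.995, -0.1, -0.003], [-0.003, 0.0, -1.0]]
wrist_force: [0.2, -0.3, 0.8]
gripper_width: 0.0004
```

{"method": "arm_command", "body": {
  "commands": [
    [[0,0,-0.001,0,0,0,0],[0,0,-0.003,0,0,0,0],[0,0,-0.004,0,0,0,0],[0,0,-0.005,0,0,0,0],[0,0,-0.005,0,0,0,0]]
  ]
}}

```text
time_s: 21.05
ee_pos: [0.5801, -0.062, 0.1173]
tool_rot: [[0.1, 0.995, 0.002], [0.995, -0.1, -0.003], [-0.003, 0.002, -1.0]]
wrist_force: [0.1, 0.7, 1.3]
gripper_width: 0.0001
```

{"method": "arm_command", "body": {
  "commands": [
    [[0,0,-0.001,0,0,0,0],[0,0,-0.002,0,0,0,0],[0,0,-0.002,0,0,0,0],[0,0,-0.002,0,0,0,0],[0,0,-0.002,0,0,0,0]]
  ]
}}

```text
time_s: 21.55
ee_pos: [0.5802, -0.062, 0.1168]
tool_rot: [[0.1, 0.995, 0.003], [0.995, -0.1, -0.003], [-0.003, 0.003, -1.0]]
wrist_force: [-4.3, 1.3, 13.1]
gripper_width: 0.0006
```

{"method": "arm_command", "body": {
  "commands": [
    [[0,0,-0.001,0,0,0,0],[0,0,-0.001,0,0,0,0],[0,0,-0.001,0,0,0,0],[0,0,-0.001,0,0,0,0],[0,0,-0.001,0,0,0,0]]
  ]
}}

```text
time_s: 22.05
ee_pos: [0.5803, -0.062, 0.1166]
tool_rot: [[0.1, 0.995, 0.003], [0.995, -0.1, -0.003], [-0.003, 0.004, -1.0]]
wrist_force: [-5.5, 1.3, 20.0]
gripper_width: 0.0004
```

Firm stop: 20 N at z 0.1166, which is 47 mm above the floor, and it no longer gives. I'll lift off, back away and check.

{"method": "arm_command", "body": {
  "commands": [
    [[0,0,0.02,0,0,0,0],[0,0,0.06,0,0,0,0],[-0.003,-0.03,0.11,0,0,0,0],[-0.006,-0.06,0.16,0,0,0,0],[-0.01,-0.1,0.22,0,0,0,0]]
  ]
}}

```text
time_s: 22.55
ee_pos: [0.5719, -0.138, 0.2857]
tool_rot: [[0.099, 0.995, 0.001], [0.995, -0.099, -0.003], [-0.003, 0.001, -1.0]]
wrist_force: [0.3, 0.1, -0.1]
gripper_width: 0.0005
```

{"method": "arm_command", "body": {
  "commands": [
    [[-0.02,-0.04,0.04,0,0,0,0],[-0.05,-0.08,0.08,0,0,0,0],[-0.08,-0.12,0.1,0,0,0,0],[-0.1,-0.16,0.1,0,0,0,0],[-0.1,-0.16,0.1,0,0,0,0]]
  ]
}}

```text
time_s: 23.05
ee_pos: [0.4907, -0.2685, 0.3647]
tool_rot: [[0.103, 0.995, 0.002], [0.995, -0.103, -0.004], [-0.004, 0.002, -1.0]]
wrist_force: [0.5, -0.2, 0.1]
gripper_width: 0.0002
```

{"method": "arm_command", "body": {
  "commands": [
    [[0,-0.05,0,0,0,0,0],[0,-0.1,0,0,0,0,0],[0,-0.15,0,0,0,0,0],[0,-0.15,0,0,0,0,0],[0,-0.15,0,0,0,0,0]]
  ]
}}

```text
time_s: 23.55
ee_pos: [0.4924, -0.3857, 0.3633]
tool_rot: [[0.101, 0.995, 0.0], [0.995, -0.101, -0.002], [-0.002, 0.001, -1.0]]
wrist_force: [-0.1, 0.8, 0.1]
gripper_width: 0.0004
```

```bash

python3 - <<'E'
from wov import *
from canfit import *
L=[.5900,.2256,1.4684]
s=arm.get_state();print(s["ee_pos"],s["wrist_force"])
p=wov("s17",L,(200,100),(200,180),4,None,"scene")
q=wov("t17",L,(200,80),(260,200),3,None,"top")
for l in("can_fallen","can_back"):
  for r in arm.trace(q,l)[:3]:
    m=r["region"].astype(float)
    c=lambda v: np.abs(mask(q,np.array([v[0],v[1],.07]),np.array([0,0,1.]))-m).sum()
    for y0 in(.13,.19):
        o=minimize(c,[.58,y0],method="Nelder-Mead",options=dict(initial_simplex=[[.58,y0],[.59,y0],[.58,y0+.01]],xatol=1e-4,fatol=.5)); print(l,r["score"],o.x,o.fun,m.sum())
E
```

```text
[ 0.49240211 -0.38570117  0.3633092 ] [-0.06280511  0.80350069  0.10694078]
can_fallen 0.85 [0.57180852 0.1335771 ] 129.5 1178.0
can_fallen 0.85 [0.57189369 0.13363847] 129.6875 1178.0
can_back 0.67 [0.58207794 0.19090677] 216.0625 1212.0
can_back 0.67 [0.58164794 0.19091483] 213.9375 1212.0
```

View pics/s17.png

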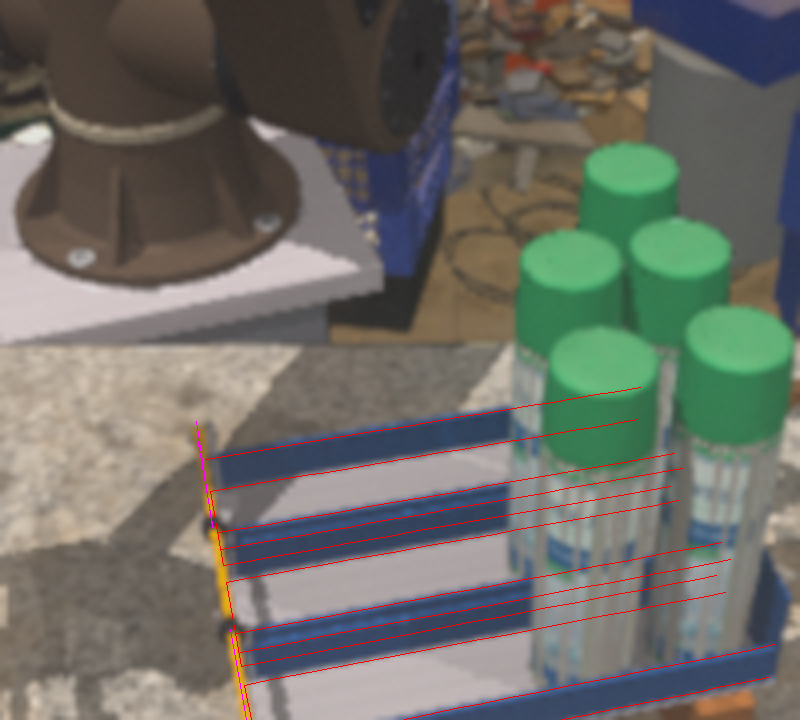

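View pics/t17.png

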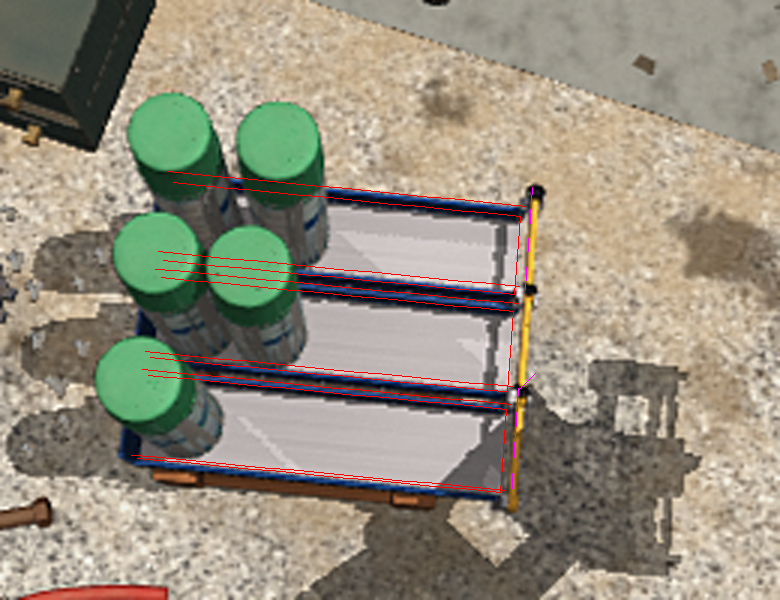

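```bash
python3 -c "
from bench import arm
print(arm.finish_job())"
```

```text
the job is handed in; nothing more can be done
None
```

The fallen can now stands upright in its lane against the can behind it, and that lane's keeper bar is fully down. I handed the job in at about 24 s on the robot's clock, with the arm clear of everything.

**What I did:** I gripped the can by its cap from the front and tilted it upright inside its own lane. I slid it back until it touched `can_back` and let it go. Then I swung the bar down with closed fingers.

**Last checks:**
- **Can against can:** A fit to the top picture puts the two can axes 58.2 mm apart. Touching cans should be 59 mm apart, so they are in contact within the roughly 2 mm accuracy.
- **`can_back` movement:** The final contact push moved it by about 0.75 mm or less, judging by the wrist camera. The before and after top-view fits differ by 1.7 mm, which is within the error of the measurement.
- **Other cans:** All of them stand where they were in the final pictures.
- **Keeper bar:** It met a hard stop at 20 N, with the fingertips 47 mm above the lane floor. In both final views it lines up with the two neighbouring bars. I did not measure its angle directly.
- **Camera disagreement:** The wrist camera and the fixed cameras differed by 2–4 mm sideways. I used a value between them and confirmed contact by force and image motion.

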